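Cap the welded stubs and fold the hold-down frame over them

ROBOT

A 6-joint arm with a two-finger parallel gripper is mounted at the origin on the work surface. World frame = base frame: x ahead of the robot, y to its left, z up, the work surface at z = 0. Lengths are in m, angles in rad, forces in N, time in s.
With the tool pointing down it reaches from about 0.275 to 0.825 m from the base axis. Payload 4.9 kg.
Tool frame: the origin (TCP) lies midway between the tips of the shut fingers; the grasp point (between the pads) lies 19 mm behind it (bot.grip_depth is the distance from the TCP to the grasp point, in m); z points along the fingers, y is the line along which they close (so a half turn about z gives the same grasp; the last joint's range is limited). The gripper opens to 85 mm and grips with 20 to 120 N. Pads are 22 mm wide; open, the fingers measure 114 mm over their backs; the gripper's body (76 mm by 85 mm) begins 54 mm behind the grasp point. The pads swing forward as they close: fully open they stand 13 mm farther back than shut.
Start: joints at [1.212, 0.326, -0.193, 1.052, 0, 1.437], TCP at [0.123, 0.536, 0.21] pointing down, gripper open.
Joint ranges: [-2.65, 2.65], [-0.97, 1.79], [-1.3, 1.35], [-1.93, 2.1], [-1.47, 1.37], [-3.14, 3.14]. Speed limits (rad/s): [2.57, 2.57, 3.14, 3.14, 3.14, 3.14].

INTERFACE

Orientations are given as a unit quaternion [w, x, y, z].
In Python, from cell import bot gives the robot as it stands. Calls block until the motion is done:
- bot.move_pose(position, orientation): joint-space move of the TCP to a pose.
- bot.move_linear(position, speed=0.15, rotation=None, until_force=None): straight line of the TCP; rotation=None keeps the orientation; speed is the mean speed in m/s. With until_force (N) it stops when the force on the tool has changed by that much, and returns True; else False.
- bot.goto_joints(angles): joint-space move.
- bot.set_gripper(opening, grasp_force=None): opening from 0.0 (shut) to 1.0 (fully open); grasp_force is the grip in N (None keeps the last); returns when the fingers have stopped.
- bot.wait(seconds).
- bot.solve_ik(position, orientation): joint angles nearest the present ones, or None.
- bot.camera(name): name is "scene" or "top" or "wrist"; returns the picture (420x560x3 uint8, red, green, blue); there is no depth.
- bot.calibration(name): a dict with "mtx" (3x3 intrinsics, pixels), "extrinsics" (4x4, takes a point from world to camera coordinates); the wrist camera has in their place "hand_eye" (4x4, takes a point from camera to tool coordinates, whose origin is the TCP and whose axes are the flange's). Camera axes: x right, y down, z forward; pixel columns grow to the right and rows downward; lengths in m; the calibration is good to about 2 mm. A picture is of the moment at which its call begins: read the wrist's pose just before it. calibration takes no time and is no camera call.
A pose or a line that the arm cannot do raises bot.PlanningError and nothing moves.
- bot.close_job(): hands the job in; it is judged then, once.
Trained networks look in the newest picture that a camera, given by its name, has taken for a name from the list of things; names that differ only in an ending like _2 or _b are one class to them, and where a whole thing is asked for, a point or a joint stands for the part that bears it (a point fixed in the world has none). Each returns a list of dicts, best first, with "confidence" (0 to 1); they miss things now and then, are a little off and sometimes report something else, mostly with a low value. They report only what shows in the picture. A call takes as long as a camera call.
- bot.search_frame(camera, thing): "bbox" ([left, top, width, height] in pixels, round what is visible of it).
Readings, each from a call of its own:
- bot.read_clock(): time.
- bot.read_joint_positions(): joint angles.
- bot.read_joint_vel(): joint speeds.
- bot.read_joint_efforts(): joint torques, N m.
- bot.read_position(): TCP position.
- bot.read_tool_rot(): TCP orientation.
- bot.read_ft_force(): force on the tool from outside, world axes, zero at the start.
- bot.read_moment(): the same for the moment, N m.
- bot.read_gripper_width(): opening from 0.0 (shut) to 1.0 (fully open).
- bot.read_finger_force(): force on a finger pad.
Only numpy, scipy, OpenCV 4.12 (cv2) and the standard library are available. Lean on these libraries where they do the work, as an engineer would, in place of code of your own. Each camera call takes 0.05 s, during which the arm holds its last target. There are 200 camera calls.

TASK

Swing the hold-down frame on the stub plate up and back, out of the way, then set every loose cap flat on top of a stub of its own shape (discs on round stubs, square plates on square ones, one cap to a stub), flush all round with square edges lined up. Then fold the frame gently all the way down over the caps, without slamming it, and leave the other things on the bench where they are.

Things in the scene. Friction and masses are not known exactly. Their poses are not given: they have to be found in the camera images.
- fixture: fixed steel base plate 240 x 270 mm, 10 mm thick, origin at the centre of its underside, with four stubs standing on it in a 2 x 2 grid 95 mm apart and a hinged hold-down frame over them; x, y along its edges, hinge on its +y side
- keeper (a joint): angle of the hold-down frame (two flat bars 22 mm wide, 8 mm thick, joined by a round cross-handle): 0 = folded down level over the stubs, 5 mm above the lugs of seated caps; grows as it is raised, pi/2 = upright, stop at 2.15 (leaning back, well clear of the stubs). Stiff hinge: stays where it is left (about 10 N at the handle moves it)
- keeper_handle (a point): middle of the cross-handle, a steel rod 14 mm diameter, about 95 mm of it free between the two flat bars, along the fixture's x; 236 mm from the hinge line; it moves with the frame and can be pinched from above (the rod may turn between the fingers)
- keeper_hinge (a point): middle of the frame's hinge line (fixed), 73 mm above the table, 120 mm to the fixture's +y; the hinge line runs along the fixture's x. Raising carries the handle up and over towards the fixture's +y
- pipe_stub1_top (a point): centre of the open top rim of a round pipe stub, 60 mm outside diameter, 5 mm wall, 18 mm tall, standing fixed on the base plate, rim 28 mm above the table; the four stubs swap places between starts
- square_stub1_top (a point): centre of the open top rim of a square tube stub, 56 mm outside, 5 mm wall, 18 mm tall, standing fixed on the base plate, rim 28 mm above the table; x, y along its sides
- pipe_stub2_top (a point): centre of the open top rim of a round pipe stub, 60 mm outside diameter, 5 mm wall, 18 mm tall, standing fixed on the base plate, rim 28 mm above the table; the four stubs swap places between starts
- square_stub2_top (a point): centre of the open top rim of a square tube stub, 56 mm outside, 5 mm wall, 18 mm tall, standing fixed on the base plate, rim 28 mm above the table; x, y along its sides
- round_cap1: loose steel disc 60 mm diameter, 8 mm thick, with a round stud 16 mm diameter, 28 mm tall, upright at its centre to hold it by; origin at the centre of the underside, z up along the stud; about 0.22 kg; may be absent (None)
- square_cap1: loose steel plate 56 x 56 mm, 8 mm thick, with an upright flat lug at its centre to hold it by: 30 mm along x, 12 mm thick along y, 28 mm tall; origin at the centre of the underside; x, y along its edges; about 0.25 kg; may be absent (None)
- round_cap2: loose steel disc 60 mm diameter, 8 mm thick, with a round stud 16 mm diameter, 28 mm tall, upright at its centre to hold it by; origin at the centre of the underside, z up along the stud; about 0.22 kg; may be absent (None)
- square_cap2: loose steel plate 56 x 56 mm, 8 mm thick, with an upright flat lug at its centre to hold it by: 30 mm along x, 12 mm thick along y, 28 mm tall; origin at the centre of the underside; x, y along its edges; about 0.25 kg; may be absent (None)
- pipe_offcut: bystander: upright loose piece of thin pipe 42 mm diameter, 45 mm tall, among the caps; origin at the centre of its underside
- angle_bracket: bystander: loose angle bracket 70 x 50 mm, 56 mm tall; origin at the centre of its underside
- wrench: bystander: wrench lying flat, origin at its middle

How it is judged:
By the outcome, as a careful person would: the job done as asked, in the order asked, and still so for the second after the job is handed in, with the robot touching nothing.
Of round_cap1, round_cap2, square_cap1, square_cap2 only 2 to 4 are there at a start; the rules pass over those that are not, and their reading is None.
At some moment in a run one of round_cap1, round_cap2, square_cap1, square_cap2 may be knocked a few centimetres aside while the robot is not near it.
Once in a run the grip may slacken for a moment while it holds something.
It also fails if it takes over 210 s, if anything falls off the work surface, if the arm or the gripper's body presses on something with over 40 N, if the wrist force passes 120 N, or if a joint passes its speed limit or range.

## Working session

There is one attempt and no reset: what is moved stays moved. The work goes in short steps, each a Python script; the robot and the scene stay as the last script left them, time stands still between calls to the robot, and variables do not carry over. Pictures are saved under pics/ and viewed, at most 14 in all, crops included, and the job is handed in when it is done.

```bash
ls; mkdir -p pics
python3 - <<'E'
from cell import bot
import cv2, numpy as np
np.set_printoptions(precision=4,suppress=True)
ims=[]
for n in ("top","scene"):
    im=bot.camera(n); ims.append(im)
    cv2.imwrite(f"pics/{n}0.png",cv2.resize(im[:,:,::-1],(800,600),interpolation=cv2.INTER_CUBIC))
    c=bot.calibration(n); print(n,c["mtx"].tolist()); print(c["extrinsics"])
    for t in ["fixture","keeper","keeper_handle","pipe_stub1_top","square_stub1_top","round_cap1","square_cap1","pipe_offcut","angle_bracket","wrench"]:
        print(t,[(np.round(d["bbox"],1).tolist(),round(d["confidence"],2)) for d in bot.search_frame(n,t)])
print(bot.calibration("wrist"), bot.read_clock(), bot.read_tool_rot(), bot.read_position())
E
```

```text
pics
top [[503.19933054586465, 0.0, 269.9700560428731], [0.0, 503.19933054586465, 211.80128134276154], [0.0, 0.0, 1.0]]
[[ 0.019  -0.9997 -0.0128 -0.0947]
 [-0.9826 -0.0163 -0.1849  0.6092]
 [ 0.1847  0.0161 -0.9827  1.3475]
 [ 0.      0.      0.      1.    ]]
fixture [([118.9, 186.6, 105.2, 88.4], 0.84)]
keeper [([119.6, 198.7, 91.6, 57.7], 0.83), ([262.1, 238.1, 22.4, 23.0], 0.47)]
keeper_handle [([122.6, 199.9, 91.2, 53.1], 0.76)]
pipe_stub1_top [([174.4, 211.5, 24.0, 13.6], 0.74)]
square_stub1_top [([178.1, 232.9, 23.4, 22.2], 0.62)]
round_cap1 [([260.5, 239.2, 25.6, 22.1], 0.74), ([267.2, 202.4, 18.5, 20.5], 0.74)]
square_cap1 [([344.0, 255.7, 16.6, 17.9], 0.76), ([340.6, 202.3, 21.5, 23.8], 0.67)]
pipe_offcut [([299.5, 221.1, 18.8, 18.3], 0.61)]
angle_bracket [([389.9, 227.1, 36.7, 25.0], 0.88)]
wrench [([301.1, 138.1, 19.9, 59.2], 0.79), ([117.7, 186.4, 102.1, 88.0], 0.51)]
scene [[512.9675057771723, 0.0, 276.00936769812165], [0.0, 512.9675057771723, 207.7202427301458], [0.0, 0.0, 1.0]]
[[ 0.3149  0.949   0.0144 -0.1054]
 [ 0.7962 -0.2559 -0.5483 -0.4518]
 [-0.5166  0.1841 -0.
[... 437 characters left out ...]
6, 21.4], 0.67), ([262.6, 223.2, 19.7, 17.3], 0.62)]
square_cap1 [([172.2, 238.9, 29.1, 32.5], 0.83), ([162.3, 192.7, 22.7, 23.6], 0.6)]
pipe_offcut []
angle_bracket [([92.9, 232.3, 39.8, 32.3], 0.74), ([382.8, 180.8, 31.0, 22.3], 0.29)]
wrench [([236.0, 261.9, 20.0, 66.9], 0.71), ([306.5, 127.9, 138.9, 110.6], 0.4)]
{'mtx': array([[370.1006,   0.    , 281.3761],
       [  0.    , 370.1006, 208.9253],
       [  0.    ,   0.    ,   1.    ]]), 'hand_eye': array([[-0.0013, -0.9558, -0.294 ,  0.0744],
       [ 1.    , -0.0009, -0.0016, -0.0013],
       [ 0.0013, -0.294 ,  0.9558, -0.1635],
       [ 0.    ,  0.    ,  0.    ,  1.    ]])} 1.1 [-0.      0.1122  0.9937 -0.    ] [0.1226 0.5362 0.2104]
```

View pics/top0.png

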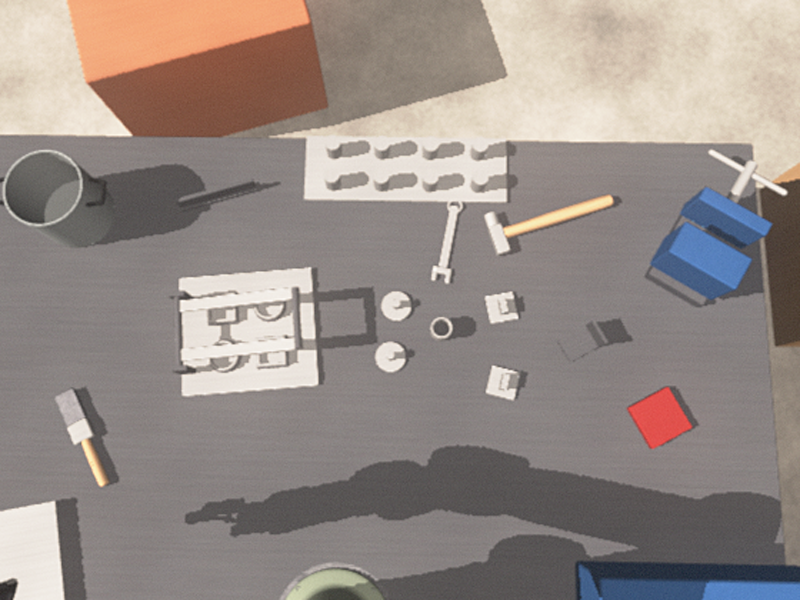

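View pics/scene0.png

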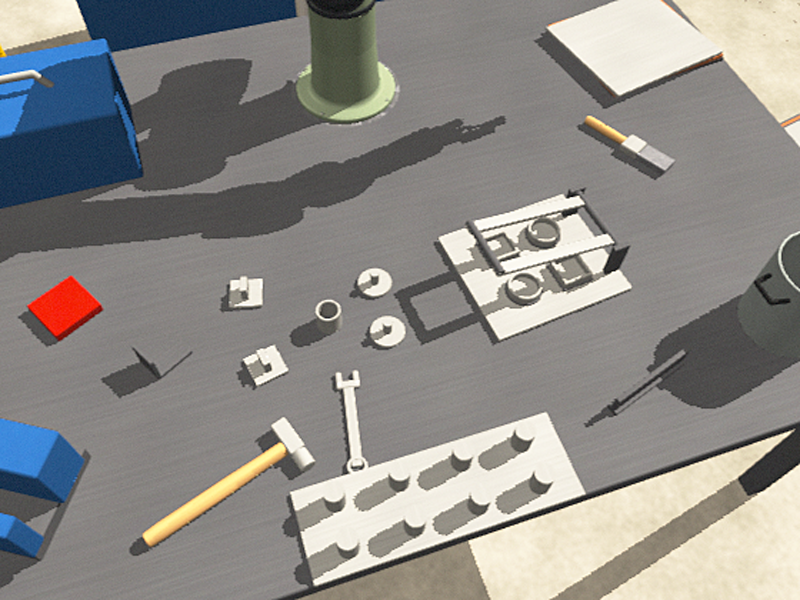

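All four caps show. In the top view (800 px scale) the discs are at (397,305) and (391,357), the square caps at (502,307) and (504,382), and the offcut at (441,328). The fixture is at (248,332), with its hinge on the left and the handle on the right at x≈298. Next I'll triangulate roughly, then take wrist views.

```bash
cat > h.py <<'E'
from cell import bot
import cv2, numpy as np
from scipy.spatial.transform import Rotation as R
np.set_printoptions(precision=4,suppress=True)
def down(yaw):   # tool z down, tool x axis at world angle yaw
    q=(R.from_euler('z',yaw)*R.from_euler('x',np.pi)).as_quat(); return [q[3],q[0],q[1],q[2]]
def T_tool():
    q=bot.read_tool_rot(); T=np.eye(4); T[:3,:3]=R.from_quat([q[1],q[2],q[3],q[0]]).as_matrix(); T[:3,3]=bot.read_position(); return T
def cam(n,T=None):   # K, world->cam
    c=bot.calibration(n)
    return c["mtx"], (np.linalg.inv(T@c["hand_eye"]) if n=="wrist" else c["extrinsics"])
def proj(K,E,p):
    p=np.atleast_2d(p); q=(E[:3,:3]@p.T).T+E[:3,3]; q=q@K.T; return q[:,:2]/q[:,2:]
def on_z(K,E,uv,z):  # pixels -> world on plane z
    uv=np.atleast_2d(uv); d=np.c_[uv,np.ones(len(uv))]@np.linalg.inv(K).T@E[:3,:3]; o=-E[:3,:3].T@E[:3,3]
    return o+d*((z-o[2])/d[:,2])[:,None]
def tri(obs):        # [(K,E,uv)...]
    Ps=[K@E[:3] for K,E,_ in obs]; A=[]
    for P,(_,_,uv) in zip(Ps,obs): A+= [uv[0]*P[2]-P[0],uv[1]*P[2]-P[1]]
    v=np.linalg.svd(np.array(A))[2][-1]; return v[:3]/v[3]
E
python3 - <<'E'
from h import *
t=cam("top"); s=cam("scene")
bc=lambda b:np.array([b[0]+b[2]/2,b[1]+b[3]/2])
P={"disc_a":([260.5,239.2,25.6,22.1],[246.2,188.9,29.6,21.4]),"disc_b":([267.2,202.4,18.5,20.5],[262.6,223.2,19.7,17.3]),
"sq_a":([344,255.7,16.6,17.9],[162.3,192.7,22.7,23.6]),"sq_b":([340.6,202.3,21.5,23.8],[172.2,238.9,29.1,32.5])}
for k,(a,b) in P.items(): print(k,tri([(*t,bc(a)),(*s,bc(b))]))
k=0.7
# handle ends, hinge ends in viewed top picture at z .073 ; plate corners z .01
print(on_z(*t,k*np.array([[296,292],[298,370],[182,300],[180,366]]),.073))
print("corners",on_z(*t,k*np.array([[179,279],[313,268],[320,385],[182,396]]),.010))
print("offcut",on_z(*t,k*np.array([[441,328]]),.045))
h=tri([(*t,k*np.array([297,331])),(*s,k*np.array([489,244]))]);print("handle",h)
for p in [(.45,.2,.35),(.45,.0,.35),(.45,.5,.29),(.45,.2,.054)]:
  for y in (-1.57,0,1.57,3.1): print(p,y,bot.solve_ik(p,down(y)))
E
```

```text
disc_a [ 0.5092 -0.0965 -0.0014]
disc_b [ 0.6167 -0.1023  0.0123]
sq_a [ 0.4709 -0.3152  0.0213]
sq_b [ 0.6158 -0.3157  0.0137]
[[0.6256 0.09   0.073 ]
 [0.4746 0.0798 0.073 ]
 [0.6061 0.3105 0.073 ]
 [0.4782 0.3052 0.073 ]]
corners [[0.6613 0.339  0.01  ]
 [0.6887 0.0664 0.01  ]
 [0.4514 0.0436 0.01  ]
 [0.4248 0.316  0.01  ]]
offcut [[ 0.5641 -0.1927  0.045 ]]
handle [0.549  0.0895 0.0941]
(0.45, 0.2, 0.35) -1.57 [ 0.2682  0.1623 -0.0547  1.3538  0.     -1.3034]
(0.45, 0.2, 0.35) 0 [ 0.2682  0.1623 -0.0547  1.3538  0.     -2.8734]
(0.45, 0.2, 0.35) 1.57 [ 0.2682  0.1623 -0.0547  1.3538  0.      1.8398]
(0.45, 0.2, 0.35) 3.1 [ 0.2682  0.1623 -0.0547  1.3538  0.      0.3098]
(0.45, 0.0, 0.35) -1.57 [-0.1643  0.0785 -0.1512  1.341   0.     -1.7359]
(0.45, 0.0, 0.35) 0 [-0.1643  0.0785 -0.1512  1.341   0.      2.9773]
(0.45, 0.0, 0.35) 1.57 [-0.1643  0.0785 -0.1512  1.341   0.      1.4073]
(0.45, 0.0, 0.35) 3.1 [-0.1643  0.0785 -0.1512  1.341   0.     -0.1227]
(0.45, 0.5, 0.29) -1.57 [ 0.7283  0.5406  0.3399  1.3701  0.     -0.8432]
(0.45, 0.5, 0.29) 0 [ 0.7283  0.5406  0.3399  1.3701  0.     -2.4132]
(0.45, 0.5, 0.29) 1.57 [0.7283 0.5406 0.3399 1.3701 0.     2.2999]
(0.45, 0.5, 0.29) 3.1 [0.7283 0.5406 0.3399 1.3701 0.     0.7699]
(0.45, 0.2, 0.054) -1.57 [ 0.2682  0.3925 -0.5505  0.6279  0.     -1.3034]
(0.45, 0.2, 0.054) 0 [ 0.2682  0.3925 -0.5505  0.6279  0.     -2.8734]
(0.45, 0.2, 0.054) 1.57 [ 0.2682  0.3925 -0.5505  0.6279  0.      1.8398]
(0.45, 0.2, 0.054) 3.1 [ 0.2682  0.3925 -0.5505  0.6279  0.      0.3098]
```

Run:
```python
from h import *
import pickle
D=[]
for i,(p,y) in enumerate([((.52,.12,.30),3.24),((.54,.26,.28),3.24)]):
    bot.move_pose(p,down(y)); bot.wait(.3); T=T_tool(); im=bot.camera("wrist"); D.append((T,im))
    for t in ["keeper_handle","pipe_stub1_top","square_stub1_top"]:
        print(i,t,[(np.round(d["bbox"],1).tolist(),round(d["confidence"],2)) for d in bot.search_frame("wrist",t)])
    cv2.imwrite(f"pics/w{i}.png",cv2.resize(im[:,:,::-1],(800,600),interpolation=cv2.INTER_CUBIC))
pickle.dump(D,open("d0.pkl","wb")); print(bot.read_clock())
```

```text
0 keeper_handle [([226.8, 149.6, 244.4, 125.8], 0.81)]
0 pipe_stub1_top [([271.9, 205.1, 48.2, 41.2], 0.86)]
0 square_stub1_top [([274.4, 134.1, 53.1, 23.6], 0.65)]
1 keeper_handle [([66.3, 118.8, 277.5, 133.6], 0.57)]
1 pipe_stub1_top [([161.7, 179.5, 49.2, 43.7], 0.97)]
1 square_stub1_top []
4.8167
```

View pics/w0.png

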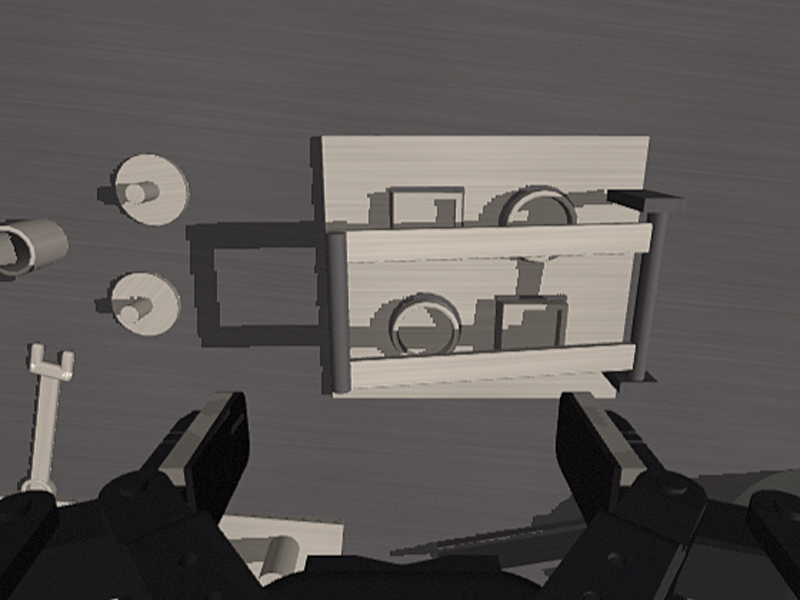

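View pics/w1.png

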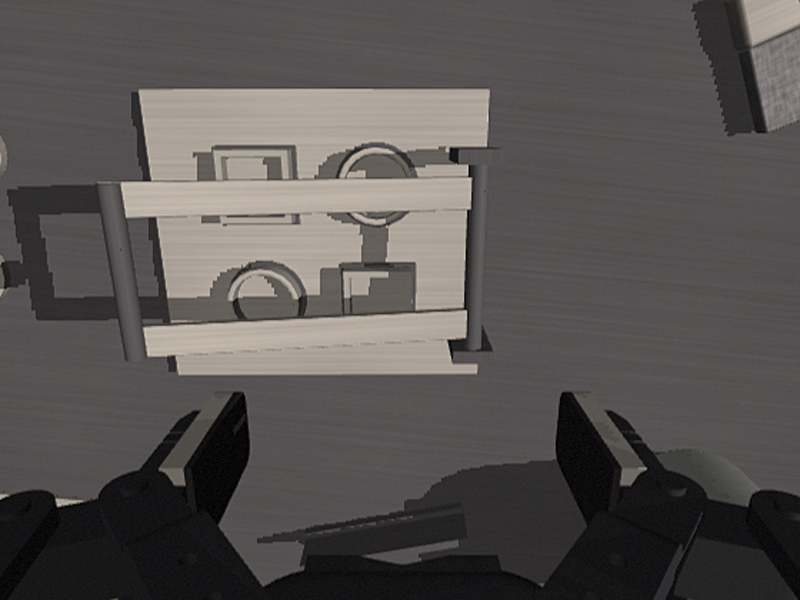

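In w0 (800 px scale) the handle rod runs from (336,232) to (342,392) and the hinge rod is near x=645. In w1 the handle runs from (108,182) to (135,360). The stubs are square and round near the robot (image top), and round and square on the far side.

Run:
```python
from h import *
import pickle
D=pickle.load(open("d0.pkl","rb"))
C=[cam("wrist",T) for T,_ in D]; t=cam("top")
pts={"h_near":[(336,234),(108,183)],"h_far":[(342,392),(135,360)],"hinge_near":[(657,212),(479,165)],"hinge_far":[(639,372),(475,345)],
"plate_nl":[(323,137),(140,90)],"plate_nr":[(648,137),(490,90)]}
for k,(a,b) in pts.items():
    print(k,tri([(*C[0],.7*np.array(a)),(*C[1],.7*np.array(b))]), on_z(*C[0],.7*np.array(a),.073)[0],on_z(*C[1],.7*np.array(b),.073)[0])
for i in (0,1): print(on_z(*C[i],.7*np.array([pts["plate_nl"][i],pts["plate_nr"][i],[(332,397),(617,397)][0] if i==0 else (178,374),(617,397) if i==0 else (477,374)]),.010))
```

```text
h_near [0.5111 0.0737 0.1149] [0.5197 0.0691 0.073 ] [0.5162 0.0515 0.073 ]
h_far [0.6262 0.0853 0.1171] [0.6493 0.0819 0.073 ] [0.6479 0.063  0.073 ]
hinge_near [0.4803 0.3043 0.0703] [0.4803 0.303  0.073 ] [0.4799 0.304  0.073 ]
hinge_far [0.6092 0.3191 0.0735] [0.6079 0.3192 0.073 ] [0.6109 0.3191 0.073 ]
plate_nl [0.4522 0.0468 0.0101] [0.4516 0.0557 0.073 ] [0.4538 0.0764 0.073 ]
plate_nr [0.426  0.3146 0.004 ] [0.4292 0.2841 0.073 ] [0.432  0.3045 0.073 ]
[[0.4526 0.0467 0.01  ]
 [0.4265 0.3119 0.01  ]
 [0.6883 0.068  0.01  ]
 [0.6616 0.3378 0.01  ]]
[[0.4517 0.0469 0.01  ]
 [0.4262 0.3138 0.01  ]
 [0.6889 0.069  0.01  ]
 [0.6631 0.3364 0.01  ]]
```

The rod triangulates to z≈0.116, so the frame starts about 0.18 rad up. The 236 mm arm length and the hinge height both agree with that. Fixture: centre (0.557, 0.191), yaw 0.098. Next I'll grasp the handle and swing it.

```bash
cat >> h.py <<'E'
PHI=.098; FC=np.array([.5574,.1913]); XH=np.array([np.cos(PHI),np.sin(PHI)]); YH=np.array([-np.sin(PHI),np.cos(PHI)])
HINGE=np.r_[FC+.12*YH,.073]
def handle(a,r=.236): return HINGE+np.r_[-r*np.cos(a)*YH,r*np.sin(a)]
def htcp(a): return handle(a)-[0,0,.019]
E
python3 - <<'E'
from h import *
print(handle(.183))
a0=.183; q=down(PHI+np.pi)
for a in np.arange(a0,2.15,.3): assert bot.solve_ik(htcp(a),q) is not None
bot.move_pose(htcp(a0)+[0,0,.07],q)
bot.set_gripper(.6,50)
print("hit",bot.move_linear(htcp(a0),.1,until_force=8), bot.read_position(),htcp(a0))
bot.set_gripper(0,50); print("w",bot.read_gripper_width(),bot.read_finger_force(),bot.read_ft_force())
E
```

```text
[0.5684 0.0798 0.1159]
hit False [0.5689 0.0798 0.0974] [0.5684 0.0798 0.0969]
w 0.001547377454523668 1.4483478851616383 [-0.7543  0.9353  2.5757]
```

The fingers closed on nothing, so I'll look.

Run:
```python
from h import *
im=bot.camera("wrist"); cv2.imwrite("pics/w2.png",im[:,:,::-1]); print(bot.read_ft_force(),bot.read_gripper_width())
T=T_tool();print(T)
K,E=cam("wrist",T); print(proj(K,E,[handle(.183),handle(.183)-.05*np.r_[XH,0],handle(.183)+.05*np.r_[XH,0]]))
```

```text
[-0.1148  0.9862  2.9909] 0.003893538704647138
[[-0.9952 -0.0979  0.001   0.5688]
 [-0.0979  0.9952  0.0001  0.0799]
 [-0.001   0.     -1.      0.0974]
 [ 0.      0.      0.      1.    ]]
[[285.2433 274.8187]
 [285.4787 160.0883]
 [285.0474 370.2512]]
```

View pics/w2.png

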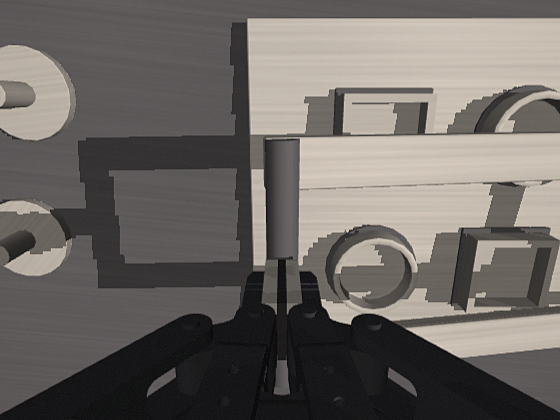

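Run:
```python
import cv2
im=cv2.imread("pics/w2.png")[120:390,190:380]
im=cv2.convertScaleAbs(im,alpha=2,beta=20)
cv2.imwrite("pics/w2c.png",cv2.resize(im,None,fx=2.2,fy=2.2,interpolation=cv2.INTER_CUBIC))
```

```text
(no output)
```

View pics/w2c.png

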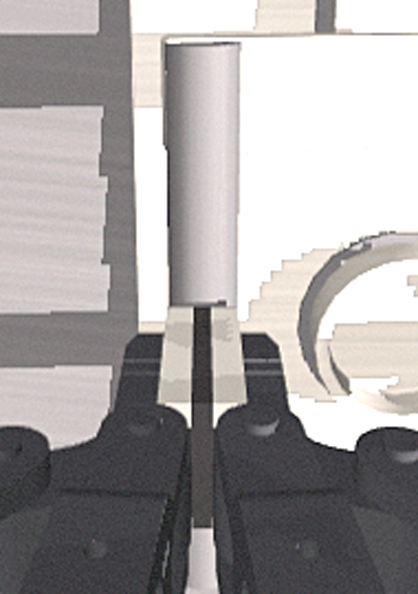

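Run:
```python
from h import *
import pickle
q=down(PHI+np.pi); h=htcp(.183); D=[]
bot.move_linear(h+[0,0,.1],.15); bot.set_gripper(1.0)
for d in (-.04,.07):
    bot.move_pose(h+np.r_[d*YH-.03*XH,.12],q); bot.wait(.3); T=T_tool(); im=bot.camera("wrist"); D.append((T,im))
pickle.dump(D,open("d1.pkl","wb"))
c=np.vstack([D[0][1][60:360],D[1][1][60:360]])
c=np.hstack([D[0][1][40:340,150:550],D[1][1][40:340,0:400]])
cv2.imwrite("pics/w3.png",c[:,:,::-1]); print(bot.read_clock())
```

```text
10.7083
```

View pics/w3.png

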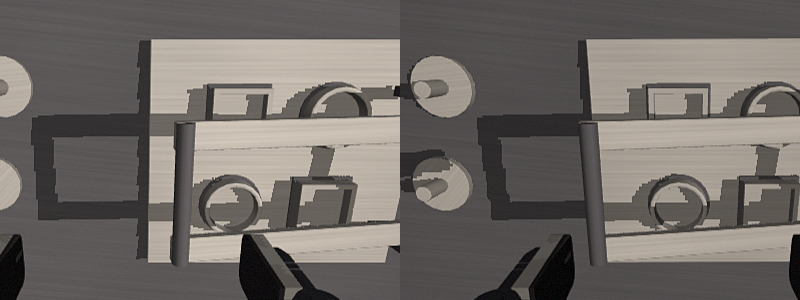

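Run:
```python
from h import *
import pickle
D=pickle.load(open("d1.pkl","rb")); C=[cam("wrist",T) for T,_ in D]
for n,a,b in [("near",(335,163),(189,163)),("far",(330,305),(197.5,305)),("plate",(299.5,80),(186,80))]:
    print(n,tri([(*C[0],a),(*C[1],b)]))
print([T[:3,3] for T,_ in D])
# row profile of rod edges
for (T,im),r in zip(D,[(300,360),(160,220)]): print(im[220,r[0]:r[1]].mean(1).astype(int))
```

```text
near [0.5121 0.0728 0.1072]
far [0.6272 0.0839 0.1143]
plate [0.4524 0.0442 0.0055]
[array([0.5424, 0.0376, 0.2165]), array([0.5319, 0.1456, 0.2169])]
[182 174 176 174 173 176 177 175 177 177 175 175 177 177 178 176 177 177
 175 179 179 179 182 186  96  21  40  45  50  55  63  70  78  84  87  89
  92  98  98  99  97  85  94 196 185 182 183 183 184 186 190 192 191  87
  94  93  94  96  93  96]
[ 74  77  77  74  74  77  77  76  76  76  78  75  77  75  79  77  76  75
  76  77  78  80  82  31  42  52  63  70  75  77  80  83  86  87  87  88
  85  84  81  73  65  86 165 156 155 155 155 156 154 156 156 155 157 157
 155 157 156 155 158 157]
```

Run:
```python
from h import *
T=np.array([[-0.9952,-0.0979,0.001,0.5688],[-0.0979,0.9952,0.0001,0.0799],[-0.001,0,-1,0.0974],[0,0,0,1]])
K,E=cam("wrist",T)
for a in (.05,.1,.15,.18,.2):
    h=handle(a); print(a,h[2],proj(K,E,[h-.0585*np.r_[XH,0],h,h-.0585*np.r_[XH,0]+[0,0,.007]]).tolist())
print(proj(K,E,T[:3,3]))
```

```text
0.05 0.08479508394788007 [[276.9819041040391, 130.79480771404923], [277.5211173622814, 246.65434248868024], [276.7868773519488, 132.2408711883963]]
0.1 0.09656068632865145 [[278.66800281412355, 133.2914828973799], [279.0787502812084, 256.1908160644549], [278.531582043975, 134.9501575741985]]
0.15 0.10826739926376941 [[282.0495485782099, 136.14422018250534], [282.1403792800431, 266.9475875184482], [282.05977213785576, 138.06458483318434]]
0.18 0.1152509793284945 [[285.0513796242745, 138.05650914535076], [284.82488540456274, 274.07572292042397], [285.20849226276476, 140.16358692109256]]
0.2 0.11988596206763444 [[287.5198795218875, 139.42642917229423], [287.01547046273356, 279.14187432101767], [287.80663693857304, 141.6728758298834]]
[[284.965 257.762]]
```

The rod really is at z≈0.112 and it has not moved. In w2 the shut fingertips look about 19 mm above the TCP. I'll check this by touching bare table.

Run:
```python
from h import *
print(bot.grip_depth)
bot.set_gripper(0,30)
bot.move_pose([.34,.10,.06],down(np.pi)); print(bot.read_gripper_width(),bot.read_ft_force())
print(bot.move_linear([.34,.10,-.022],.03,until_force=4), bot.read_position(), bot.read_ft_force())
bot.move_linear([.34,.10,.06],.15)
bot.set_gripper(1.0); print(bot.read_gripper_width(),bot.read_clock())
```

```text
0.0187
0.002881567459485667 [0.3429 0.0118 0.0307]
True [ 0.34    0.1    -0.0209] [-0.2444  0.5452  5.8812]
0.9977949120694334 16.45
```

The shut tips touch the table at TCP z≈-0.0205, so the true tips sit about 20 mm behind the stated TCP. From here on I'll command z 20 mm lower.

```bash
cat >> h.py <<'E'
TIP=.020            # measured: shut fingertips stand 20 mm behind the stated TCP
def htcp(a): return handle(a)-[0,0,.019+TIP]
E
python3 - <<'E'
from h import *
a0=.17; q=down(PHI+np.pi)
for a in np.arange(a0,2.15,.3): assert bot.solve_ik(htcp(a),q) is not None
bot.move_pose(htcp(a0)+[0,0,.08],q)
bot.set_gripper(.6,50)
print("hit",bot.move_linear(htcp(a0),.1,until_force=8), bot.read_position(),htcp(a0))
bot.set_gripper(0,50); print("w",bot.read_gripper_width(),bot.read_finger_force(),bot.read_ft_force())
if bot.read_gripper_width()>.1:
    for a in np.linspace(a0,2.08,11)[1:]:
        bot.move_linear(htcp(a),.16)
        f=bot.read_ft_force(); w=bot.read_gripper_width(); print(round(a,2),f,round(w,3))
        if np.linalg.norm(f)>60 or w<.1: break
print(bot.read_clock())
E
```

```text
hit False [0.569  0.0792 0.0745] [0.5684 0.0792 0.0739]
w 0.1398128324733895 48.72176170349121 [0.3369 3.2089 1.912 ]
0.36 [0.3986 0.0772 2.1301] 0.143
0.55 [ 0.107  -5.4414  6.5628] 0.143
0.74 [-1.6823 -9.4692 12.2365] 0.144
0.93 [ -4.988  -13.7428  19.8098] 0.14
1.12 [ -7.6154 -17.7791  31.1155] 0.141
1.32 [ -7.1662 -10.9708  31.4703] 0.144
1.51 [-7.3467 -3.3034 29.5596] 0.139
1.7 [-4.8322  2.6737 19.3973] 0.141
1.89 [-2.5549  7.4208 11.7938] 0.144
2.08 [-0.4837  8.916   3.6696] 0.141
23.575
```

```bash
cat >> h.py <<'E'
from scipy.optimize import minimize
def outline(kind,half,n=120):
    if kind=="c":
        t=np.linspace(0,2*np.pi,n,endpoint=False); u=np.c_[np.cos(t),np.sin(t)]; return u*half,u
    s=np.linspace(-.9,.9,n//4); o=np.ones_like(s); z=0*s
    p=np.r_[np.c_[o,s],np.c_[-o,s],np.c_[s,o],np.c_[s,-o]]*half
    return p,np.r_[np.c_[o,z],np.c_[-o,z],np.c_[z,o],np.c_[z,-o]]
def score(g,K,E,kind,rings,x,y,yaw,d=.0012):
    c,s=np.cos(yaw),np.sin(yaw); M=np.array([[c,s],[-s,c]]); tot=0
    for half,z in rings:
        p,n=outline(kind,half); v=[]
        for k in (-1,1):
            uv=proj(K,E,np.c_[(p+k*d*n)@M+[x,y],np.full(len(p),z)]).astype(np.float32)
            v.append(cv2.remap(g,uv[:,0],uv[:,1],cv2.INTER_LINEAR)[:,0])
        tot+=np.mean(np.minimum(np.abs(v[1]-v[0]),60))
    return tot
def fit(im,K,E,kind,rings,xy,yaw=0,r=.012,free_yaw=False):
    g=cv2.GaussianBlur(cv2.cvtColor(im,cv2.COLOR_RGB2GRAY),(0,0),.8).astype(np.float32)
    f=lambda v:-score(g,K,E,kind,rings,v[0],v[1],v[2] if len(v)>2 else yaw)
    G=np.arange(-r,r+1e-9,.0015); Y=np.arange(-.75,.76,.1) if free_yaw else [0]
    b=min(((f([xy[0]+a,xy[1]+b_]+([yaw+c] if free_yaw else [])),a,b_,c) for a in G for b_ in G for c in Y))
    x0=[xy[0]+b[1],xy[1]+b[2]]+([yaw+b[3]] if free_yaw else [])
    sim=np.array([x0]+[np.array(x0)+(.08 if i==2 else .0015)*np.eye(len(x0))[i] for i in range(len(x0))])
    m=minimize(f,x0,method="Nelder-Mead",options=dict(initial_simplex=sim,xatol=1e-5,fatol=1e-3))
    return m.x,-m.fun
def shot(p,yaw):
    bot.move_pose(p,down(yaw)); bot.wait(.25); T=T_tool(); im=bot.camera("wrist"); return (im,)+cam("wrist",T)
SQ=[(.028,.028),(.023,.028)]; RD=[(.030,.028),(.025,.028)]
E
python3 - <<'E'
from h import *
import pickle
p=bot.read_position(); bot.set_gripper(.5); bot.wait(.2); bot.move_linear(p+[0,0,.06],.2)
S=[]
for k,y in ((1,PHI+np.pi),(-1,PHI)):
    S.append(shot(np.r_[FC+k*.06*XH,.20],y))
pickle.dump(S,open("s.pkl","wb"))
grid=[FC+i*.0475*XH+j*.0475*YH for i in (-1,1) for j in (-1,1)]
for g in grid:
    for im,K,E in S:
        for kind,rg in (("c",RD),("s",SQ)):
            v,s=fit(im,K,E,kind,rg,g,PHI); print(kind,v,round(s,1),end=" | ")
    print(g)
ov=[]
for im,K,E in S:
    o=im[:,:,::-1].copy()
    for g in grid: cv2.circle(o,tuple(proj(K,E,[*g,.028])[0].astype(int)),2,(0,0,255),-1)
    ov.append(cv2.resize(o,(400,300)))
cv2.imwrite("pics/s.png",np.hstack(ov)); print(bot.read_clock())
E
```

```text
c [0.5201 0.1414] 59.7 | s [0.5187 0.1389] 93.4 | c [0.5195 0.1409] 56.7 | s [0.5195 0.139 ] 94.5 | [0.5148 0.1394]
c [0.5093 0.2304] 86.8 | s [0.5077 0.2328] 64.6 | c [0.5103 0.2308] 80.0 | s [0.5078 0.2339] 58.6 | [0.5055 0.2339]
c [0.6092 0.1484] 88.3 | s [0.6077 0.1497] 62.7 | c [0.606  0.1518] 86.6 | s [0.611  0.1501] 64.1 | [0.6093 0.1487]
c [0.6018 0.2406] 54.0 | s [0.595  0.2419] 78.0 | c [0.6012 0.2405] 55.8 | s [0.5959 0.242 ] 80.0 | [0.6    0.2432]
28.8917
```

View pics/s.png

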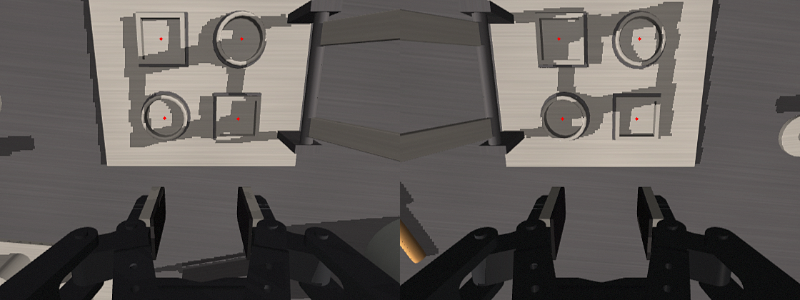

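The stubs are near/-y square, near/+y round, far/-y round and far/+y square, and the frame is clear. The individual fits scatter by about 3 mm, so I'll fit the rigid 2x2 grid to each image separately, with rim height free.

```bash
cat >> h.py <<'E'
LAY=[("s",-1,-1),("c",-1,1),("c",1,-1),("s",1,1)]
def stub(i,x,y,yaw,h=.0475):
    k,a,b=LAY[i]; c,s=np.cos(yaw),np.sin(yaw); return np.array([x+h*(a*c-b*s),y+h*(a*s+b*c)])
E
python3 - <<'E'
from h import *
import pickle
S=pickle.load(open("s.pkl","rb"))
Gs=[cv2.GaussianBlur(cv2.cvtColor(im,cv2.COLOR_RGB2GRAY),(0,0),.8).astype(np.float32) for im,_,_ in S]
def sc(v,idx,z=None,h=.0475):
    z=.028 if z is None else z; t=0
    for j in idx:
        _,K,E=S[j]
        for i,(k,a,b) in enumerate(LAY):
            p=stub(i,*v[:3],h=h); r=(.030,.025) if k=="c" else (.028,.023)
            t+=score(Gs[j],K,E,k,[(q,z) for q in r],p[0],p[1],v[2],d=.0008)
    return t
for idx in ([0],[1],[0,1]):
    best=None
    for dx in np.arange(-.006,.0061,.002):
        for dy in np.arange(-.006,.0061,.002):
            x0=[FC[0]+dx,FC[1]+dy,PHI]
            s=sc(x0,idx); 
            if best is None or s>best[0]: best=(s,x0)
    for mode in ("fixed","zfree","zh"):
        f={"fixed":lambda v:-sc(v,idx),"zfree":lambda v:-sc(v,idx,.028+v[3]),"zh":lambda v:-sc(v,idx,.028+v[3],.0475+v[4])}[mode]
        n={"fixed":3,"zfree":4,"zh":5}[mode]; x0=np.r_[best[1],0,0][:n]; st=np.array([.002,.002,.02,.004,.002])[:n]
        m=minimize(f,x0,method="Nelder-Mead",options=dict(initial_simplex=np.vstack([x0,x0+np.diag(st)]),xatol=1e-5,fatol=1e-3,maxiter=800))
        print(idx,mode,m.x,-m.fun)
        if mode=="zh" and idx==[0]: v=m.x
im,K,E=S[0]; o=cv2.resize(im[:200,100:500,::-1],(800,400),interpolation=cv2.INTER_CUBIC)
for i,(k,a,b) in enumerate(LAY):
    c=stub(i,*v[:3],h=.0475+v[4]); M=np.array([[np.cos(v[2]),np.sin(v[2])],[-np.sin(v[2]),np.cos(v[2])]])
    for q in ((.030,.025) if k=="c" else (.028,.023)):
        for u in proj(K,E,np.c_[outline(k,q)[0]@M+c,np.full(120,.028+v[3])]): cv2.circle(o,(int(u[0]*2-200),int(u[1]*2)),1,(0,0,255),-1)
cv2.imwrite("pics/s2.png",o)
E
```

```text
[0] fixed [0.5574 0.1907 0.0991] 285.9483947753906
[0] zfree [ 0.5575  0.1907  0.0987 -0.0004] 286.63214111328125
[0] zh [ 0.5575  0.1907  0.0978 -0.0012  0.0001] 287.18804931640625
[1] fixed [0.5574 0.1907 0.0988] 276.56304931640625
[1] zfree [ 0.5574  0.1907  0.0994 -0.0005] 277.1251525878906
[1] zh [ 0.5574  0.1907  0.0991 -0.0002 -0.    ] 277.0945129394531
[0, 1] fixed [0.5574 0.1907 0.0987] 562.4335327148438
[0, 1] zfree [ 0.5574  0.1907  0.0987 -0.0005] 563.63037109375
[0, 1] zh [ 0.5574  0.1907  0.099  -0.0007  0.    ] 563.7379150390625
```

View pics/s2.png

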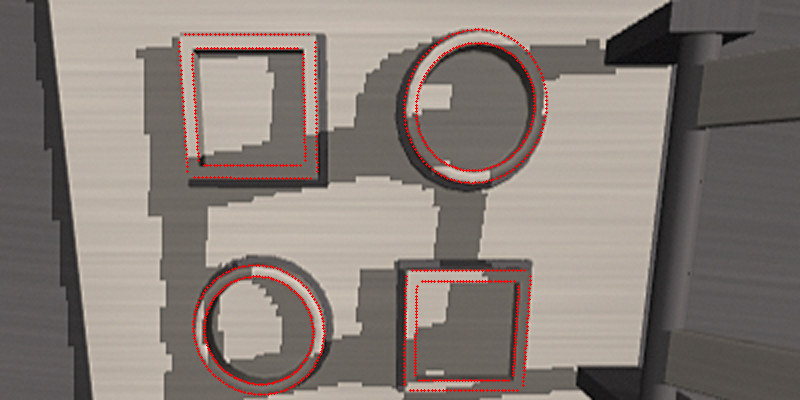

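The grid fit is sub-millimetre and both yaws agree: fixture at (0.5574, 0.1907), yaw 0.0989, rim at about 27.5 mm. Now the pick-and-place routine, starting with one disc.

```bash
cat >> h.py <<'E'
FIX=(.5574,.1907,.0989)
def look(kind,xy,yaw,z0=0.0,h=.17,net=True,verbose=True):
    """two wrist views; returns xy, yaw(lug x) of the cap whose underside is at z0"""
    tx=np.array([np.cos(yaw),np.sin(yaw)]); ty=np.array([-tx[1],tx[0]]); out=[]; c=np.array(xy)
    rg=[(.030,z0+.008)] if kind=="c" else [(.028,z0+.008)]
    for k in (.05,-.05):
        im,K,E=shot(np.r_[c-.06*tx+k*ty,z0+h],yaw); g0=c
        if net and not out:
            ds=[on_z(K,E,[d["bbox"][0]+d["bbox"][2]/2,d["bbox"][1]+d["bbox"][3]/2],z0+.012)[0,:2] for d in bot.search_frame("wrist","round_cap1" if kind=="c" else "square_cap1") if d["confidence"]>.3]
            ds=sorted(ds,key=lambda p:np.linalg.norm(p-c))
            if ds and np.linalg.norm(ds[0]-c)<.07: g0=ds[0]
            else: print("net: none near",ds)
        if out: g0=out[0][0][:2]
        y0=0 if not out else out[0][0][-1]
        v,s=fit(im,K,E,kind,rg,g0,y0 if kind=="s" else 0,.012,kind=="s" and z0==0 or kind=="s")
        if kind=="s":
            g=cv2.cvtColor(im,cv2.COLOR_RGB2GRAY).astype(np.float32)
            L=[score(g,K,E,"s",[(np.array([.015,.006]),z0+.036)],v[0],v[1],v[2]+d) for d in (0,np.pi/2)]
            if L[1]>L[0]: v[2]+=np.pi/2
            v[2]=(v[2]+np.pi/2)%np.pi-np.pi/2; s=(s,L)
        out.append((v,s))
    a,b=out[0][0],out[1][0]; d=(b-a)[:2]@ty; depth=h+.1635-.008
    if verbose: print("look",a,b,out[0][1],out[1][1],"height",z0+.008+ d/.1*depth)
    m=(a+b)/2
    if kind=="s" and abs(a[2]-b[2])>1: m[2]=a[2]
    return m
def pick(xy,yaw,force=70):
    bot.set_gripper(.5); q=down(yaw)
    bot.move_pose([*xy,.07],q)
    hit=bot.move_linear([*xy,.012-TIP],.1,until_force=8)
    bot.set_gripper(0,force); w=bot.read_gripper_width()
    bot.move_linear([*xy,.09],.15); w2=bot.read_gripper_width()
    print("pick hit",hit,"w",round(w,3),round(w2,3),"t",bot.read_clock()); return w2>.08
def place(xy,yaw):
    q=down(yaw); zt=.028+.012-TIP    # TCP height at which the plate sits on the rim
    bot.move_pose([*xy,zt+.05],q); print("w",round(bot.read_gripper_width(),3))
    bot.move_linear([*xy,zt+.008],.1)
    hit=bot.move_linear([*xy,zt-.006],.015,until_force=5)
    print("seat",hit,bot.read_position()[2]-zt,bot.read_ft_force(),"w",round(bot.read_gripper_width(),3))
    bot.set_gripper(.5); bot.move_linear([*xy,zt+.09],.2); print("t",bot.read_clock()); return hit
E
python3 - <<'E'
from h import *
Y=FIX[2]+np.pi
v=look("c",(.509,-.0965),Y)
assert abs(v[0]-.509)<.06
if pick(v[:2],Y):
    s=stub(1,*FIX); place(s,Y); print("stub",s); look("c",s,Y,.028,net=False)
E
```

```text
look [ 0.5101 -0.0966] [ 0.5097 -0.0967] 59.88089370727539 59.30122756958008 height 0.008016703866357923
pick hit False w 0.157 0.159 t 35.1083
w 0.159
seat True 0.0009096489582632976 [-0.2807  0.147   4.6529] w 0.158
t 38.4917
stub [0.5054 0.2333]
look [0.5054 0.2316] [0.5037 0.2374] 45.42652130126953 36.709774017333984 height 0.016544172713885
```

Run:
```python
from h import *
import pickle
Y=FIX[2]+np.pi
v=look("c",(.617,-.102),Y)
if np.linalg.norm(v[:2]-[.617,-.102])<.07 and pick(v[:2],Y):
    s=stub(2,*FIX); place(s,Y)
    S=[]
    for k,y in ((1,Y),(-1,Y-np.pi)): S.append(shot(np.r_[FC+k*.06*XH,.20],y))
    pickle.dump(S,open("s3.pkl","wb"))
    for i in (1,2):
        c=stub(i,*FIX)
        for im,K,E in S:
            print(i,c,"plate",fit(im,K,E,"c",[(.030,.036)],c,0,.004),"stud",fit(im,K,E,"c",[(.008,.064)],c,0,.004))
    o=[]
    for im,K,E in S:
        b=cv2.resize(im[:200,100:500,::-1],(800,400),interpolation=cv2.INTER_CUBIC)[:,:]
        for i in (1,2):
            c=stub(i,*FIX)
            for q,z in ((.030,.036),(.008,.064)):
                for u in proj(K,E,np.c_[outline("c",q)[0]+c,np.full(120,z)]): cv2.circle(b,(int(u[0]*2-200),int(u[1]*2)),0,(0,0,255),-1)
        o.append(b[:300])
    cv2.imwrite("pics/s3.png",np.vstack(o))
```

```text
net: none near []
look [ 0.6136 -0.1063] [ 0.6131 -0.1063] 59.69373321533203 59.436832427978516 height 0.008040906244086413
pick hit False w 0.157 0.158 t 45.8167
w 0.156
seat True 0.0010441692922884861 [-0.4522 -0.6304  4.2916] w 0.158
t 48.95
1 [0.5054 0.2333] plate (array([0.5054, 0.2317]), np.float64(41.72220230102539)) stud (array([0.5077, 0.2287]), np.float64(33.774723052978516))
1 [0.5054 0.2333] plate (array([0.5059, 0.2318]), np.float64(39.21857833862305)) stud (array([0.506 , 0.2324]), np.float64(28.008975982666016))
2 [0.6094 0.1481] plate (array([0.6088, 0.1476]), np.float64(36.622657775878906)) stud (array([0.6087, 0.1469]), np.float64(59.16317367553711))
2 [0.6094 0.1481] plate (array([0.6077, 0.1472]), np.float64(37.191829681396484)) stud (array([0.6089, 0.1466]), np.float64(60.0))
```

View pics/s3.png

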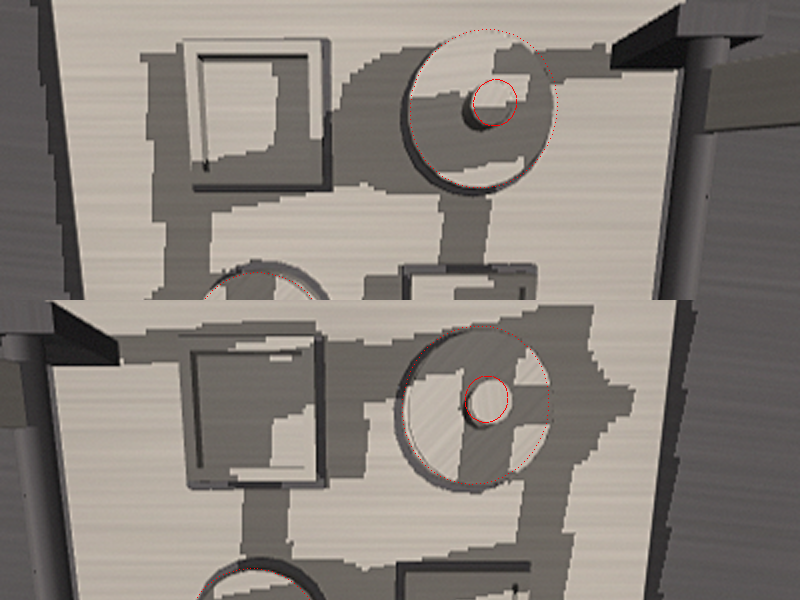

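Both discs sit about 1.3 mm towards -y. That matches the finger-centre offset seen in w2, so I'll correct for it on the squares and re-seat the discs afterwards.

```bash
cat >> h.py <<'E'
DEL=.0012   # true finger centre lies 1.2 mm to tool -y of the reported TCP
_pick,_place=pick,place
def off(xy,yaw): return np.array(xy)[:2]+DEL*np.array([np.sin(yaw),-np.cos(yaw)])
def pick(xy,yaw,force=70): return _pick(off(xy,yaw),yaw,force)
def place(xy,yaw): return _place(off(xy,yaw),yaw)
def do_square(xy0,i):
    Y=FIX[2]+np.pi; v=look("s",xy0,Y)
    if np.linalg.norm(v[:2]-xy0)>.08: print("far off"); return
    psi=v[2]+np.pi; pl=min((Y+k*np.pi/2 for k in (-1,0,1)),key=lambda a:abs(a-psi))
    print("yaw",psi,"place",pl,"obj",v)
    if pick(v[:2],psi): return place(stub(i,*FIX),pl)
E
python3 - <<'E'
from h import *
do_square(np.array([.471,-.315]),0)
E
```

```text
look [ 0.4627 -0.3198 -0.2486] [ 0.4624 -0.3198 -0.234 ] (np.float64(59.859474182128906), [np.float32(22.570883), np.float32(1.6748453)]) (np.float64(59.56245040893555), [np.float32(41.590626), np.float32(1.4968181)]) height 0.007937351985872306
yaw 2.900259550795971 place 3.240492653589793 obj [ 0.4625 -0.3198 -0.2413]
pick hit False w 0.12 0.124 t 58.7083
w 0.123
seat True 0.0008478241781063219 [-0.3334  0.8149  6.3128] w 0.126
t 62.5583
```

Run:
```python
from h import *
import pickle
do_square(np.array([.612,-.320]),3)
S=[]
Y=FIX[2]+np.pi
for k,y in ((1,Y),(-1,Y-np.pi)): S.append(shot(np.r_[FC+k*.06*XH,.20],y))
pickle.dump(S,open("s4.pkl","wb"))
M=np.array([XH,YH])
for i,(kd,_,_) in enumerate(LAY):
    c=stub(i,*FIX)
    for im,K,E in S:
        if kd=="c": a=fit(im,K,E,"c",[(.030,.036)],c,0,.004)[0]; b=fit(im,K,E,"c",[(.008,.064)],c,0,.004)[0]; print(i,"plate",(M@(a-c))*1e3,"stud",(M@(b-c))*1e3)
        else:
            g=cv2.GaussianBlur(cv2.cvtColor(im,cv2.COLOR_RGB2GRAY),(0,0),.8).astype(np.float32)
            f=lambda v:-score(g,K,E,"s",[(.028,.036)],v[0],v[1],v[2])-.7*max(score(g,K,E,"s",[(np.array([.015,.006]),.064)],v[0],v[1],v[2]+d) for d in (0,np.pi/2))
            G=np.arange(-.004,.0041,.001); x0=min(([c[0]+p,c[1]+q,FIX[2]] for p in G for q in G),key=f)
            m=minimize(f,x0,method="Nelder-Mead",options=dict(initial_simplex=np.vstack([x0,np.array(x0)+np.diag([.0012,.0012,.04])]),xatol=1e-5)).x
            print(i,"sq",(M@(m[:2]-c))*1e3,"dyaw",m[2]-FIX[2],"score",-f(m))
print(bot.read_clock())
im,K,E=S[0]
cv2.imwrite("pics/s4.png",np.hstack([cv2.resize(q[0][:200,120:440,::-1],None,fx=1.25*2/2,fy=1.25,interpolation=cv2.INTER_CUBIC) for q in S]))
```

```text
look [ 0.6136 -0.3186  0.1985] [ 0.6135 -0.3185  0.2097] (np.float64(59.65974807739258), [np.float32(20.140535), np.float32(2.1863282)]) (np.float64(59.28861618041992), [np.float32(33.493507), np.float32(3.1420655)]) height 0.007449768823403151
yaw 3.34568040287184 place 3.240492653589793 obj [ 0.6136 -0.3186  0.2041]
pick hit False w 0.124 0.117 t 68.5167
w 0.125
seat True 0.0010233613538158624 [-1.0808  0.3691  5.2356] w 0.121
t 72.6917
0 sq [-1.7499 -0.1609] dyaw -0.0174730439700609 score 63.021393
0 sq [-0.1479 -0.1238] dyaw -0.015740758657768306 score 56.144936
1 plate [-0.1938 -1.5762] stud [ 1.8578 -4.8821]
1 plate [ 0.3241 -1.4433] stud [ 0.1799 -1.1918]
2 plate [-0.4734 -0.6587] stud [-0.9856 -1.1284]
2 plate [-1.657  -0.8494] stud [-0.5604 -1.4678]
3 sq [-0.1428 -0.6913] dyaw -0.014406694323393768 score 85.393906
3 sq [ 0.5378 -0.4471] dyaw -0.0120566726891395 score 82.585464
76.4167
```

View pics/s4.png

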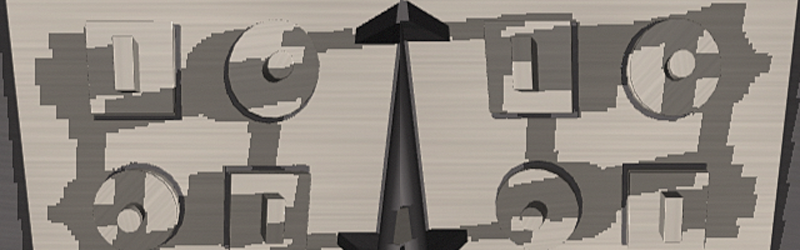

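The squares are within about 0.7 mm and 1°. The discs are about 1.3 mm off in -y, so I'll re-seat both with the correction.

Run:
```python
from h import *
import pickle
Y=FIX[2]+np.pi; zt=.028+.012-TIP
for i in (2,1):
    s=stub(i,*FIX); bot.set_gripper(.5); bot.move_pose([*s,zt+.06],down(Y))
    print("hit",bot.move_linear([*s,zt+.001],.08,until_force=8))
    bot.set_gripper(0,60); bot.move_linear([*s,zt+.008],.05); print("w",bot.read_gripper_width())
    t=off(s,Y); bot.move_linear([*t,zt+.008],.05)
    print("seat",bot.move_linear([*t,zt-.006],.015,until_force=5),bot.read_position()[2]-zt)
    bot.set_gripper(.5); bot.move_linear([*t,zt+.09],.2)
S=[]
for k,y in ((1,Y),(-1,Y-np.pi)): S.append(shot(np.r_[FC+k*.06*XH,.20],y))
pickle.dump(S,open("s5.pkl","wb")); M=np.array([XH,YH])
for i in (1,2):
    c=stub(i,*FIX)
    for im,K,E in S:
        a=fit(im,K,E,"c",[(.030,.036)],c,0,.004)[0]; b=fit(im,K,E,"c",[(.008,.064)],c,0,.004)[0]; print(i,"plate",(M@(a-c))*1e3,"stud",(M@(b-c))*1e3)
o=[]
for im,K,E in S:
    b=cv2.resize(im[:200,120:440,::-1],None,fx=2.5,fy=1.5,interpolation=cv2.INTER_CUBIC)
    o.append(b)
cv2.imwrite("pics/s5.png",np.vstack(o)); print(bot.read_clock())
```

```text
hit False
w 0.1639257863767418
seat True 0.001876363158731808
hit False
w 0.15876616906048732
seat True 0.001803181735731959
1 plate [-0.5972 -0.3995] stud [ 1.5156 -4.0754]
1 plate [-0.2585 -0.4405] stud [-1.0006 -0.9195]
2 plate [-0.7617 -0.1525] stud [-1.4349 -0.1814]
2 plate [-1.8899 -0.3403] stud [-1.1994 -0.4218]
90.5333
```

View pics/s5.png

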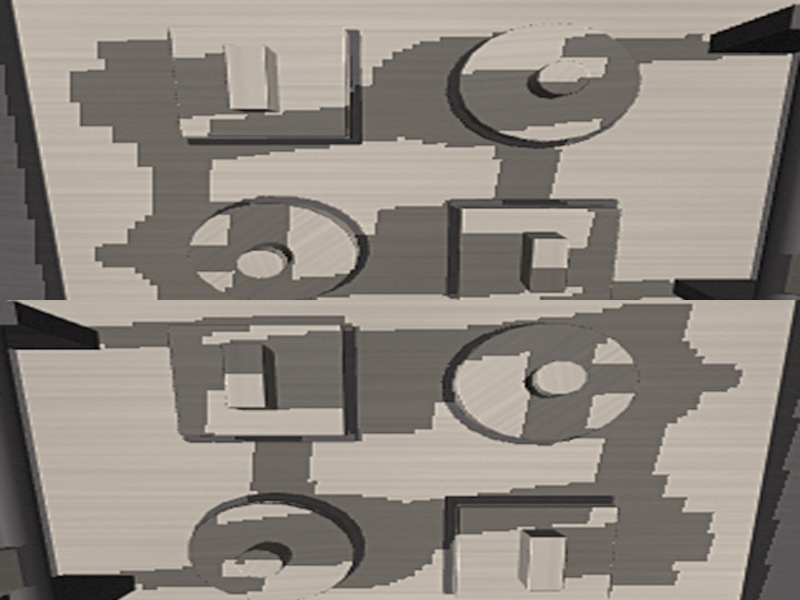

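All caps are seated flush, with residuals of about 1 mm or less. Now I'll fold the frame down slowly.

Run:
```python
from h import *
Y=FIX[2]+np.pi; q=down(Y); d=np.r_[off([0,0],Y),0]
P=lambda a:htcp(a)+d
bot.set_gripper(.6); bot.move_pose(P(2.08)+[0,0,.09],q)
print("hit",bot.move_linear(P(2.08),.1,until_force=8)); bot.set_gripper(0,50)
w=bot.read_gripper_width(); print("w",w)
if w>.1:
    for a in np.r_[np.linspace(2.08,.2,12)[1:],.12,.06,.02,0]:
        h=bot.move_linear(P(a),.14 if a>.3 else .04,until_force=45)
        f=bot.read_ft_force(); w=bot.read_gripper_width(); print(round(a,2),h,f,round(w,3))
        if h or w<.1: break
print(bot.read_position(),P(0),bot.read_clock())
```

```text
hit False
w 0.14174159239300407
1.91 False [-3.1161  2.2843  9.0344] 0.145
1.74 False [-3.8082  1.7604 14.0659] 0.139
1.57 False [-4.9165 -0.3429 16.8639] 0.141
1.4 False [-3.357  -1.5632 12.3548] 0.141
1.23 False [-0.8623 -2.9035  7.0224] 0.145
1.05 False [ 4.5186 -3.3325 -0.7274] 0.142
0.88 False [ 5.2828 -3.2768 -4.6217] 0.143
0.71 False [ 6.0285 -0.4375 -7.5631] 0.142
0.54 False [ 6.956   1.8582 -9.1464] 0.139
0.37 False [  7.9967   2.908  -10.5201] 0.138
0.2 False [2.8945 5.6409 2.5964] 0.14
0.12 False [ 5.2095  5.7323 -1.553 ] 0.139
0.06 False [ 5.7966  3.5297 -1.3086] 0.139
0.02 False [ 4.7325  4.6505 -2.3677] 0.139
0.0 False [2.5019 3.5119 6.4889] 0.14
[0.5689 0.077  0.0339] [0.5686 0.0771 0.034 ] 102.5417
```

Run:
```python
from h import *
import pickle
Y=FIX[2]+np.pi
p=bot.read_position()
print(bot.move_linear(p-[0,0,.010],.015,until_force=15),bot.read_position(),bot.read_ft_force())
bot.set_gripper(.6); bot.wait(.2); p=bot.read_position(); bot.move_linear(p+[0,0,.12],.15)
S=[]
for dd in (-.04,.07): S.append(shot(np.r_[handle(0)[:2]+dd*YH-.03*XH,.19],Y))
pickle.dump(S,open("s6.pkl","wb"))
bot.move_pose([.36,.35,.25],down(Y)); t=bot.camera("top")
o=np.hstack([S[0][0][40:340,150:550],S[1][0][40:340,0:400]])
tt=cv2.resize(t[90:300,60:480],(600,300),interpolation=cv2.INTER_CUBIC); tt=np.hstack([tt,np.zeros((300,200,3),np.uint8)])
cv2.imwrite("pics/s6.png",np.vstack([o,tt])[:,:,::-1]); print(bot.read_clock())
```

```text
True [0.5689 0.0771 0.0339] [-1.1383 -0.6104  5.027 ]
107.025
```

View pics/s6.png

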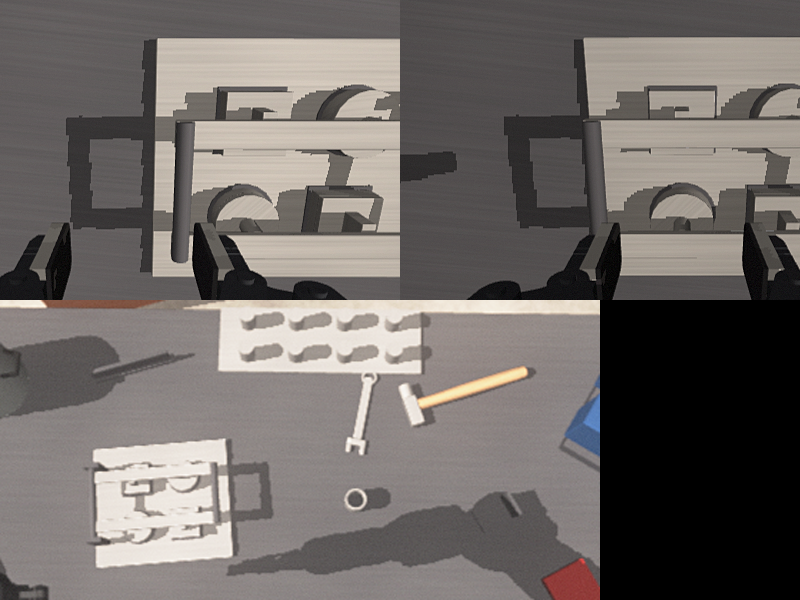

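Run:
```python
from h import *
import pickle
S=pickle.load(open("s6.pkl","rb"))
print("near",tri([(S[0][1],S[0][2],(336.5,163)),(S[1][1],S[1][2],(191.5,163))]))
for r in (200,230):
  for (im,K,E),u0 in zip(S,(320,180)):
    print(r,u0,im[r,u0:u0+32].mean(1).astype(int))
for im,K,E in S:
  for a in (0,.03,.06,.1): print(a,proj(K,E,[handle(a)-.0585*np.r_[XH,0],handle(a)-.03*np.r_[XH,0]]).round(1).tolist())
```

```text
near [0.5124 0.0703 0.0785]
200 320 [182 184 184 190 195  10  38  46  51  53  64  75  78  83  90  96  99 101
 102 107  99  98  96 158 193 186 186 185 187 187 187 185]
200 180 [ 79  75  39  42  41  33  46  51  61  68  73  77  81  84  85  86  90  89
  87  85  83  76  68 113 165 156 153 155 156 155 155 155]
230 320 [185 187 192 198  10  38  47  49  58  67  74  81  87  91  95  98 102 106
 104  98  97 122 201 191 192 191 196 199 199 201 201 202]
230 180 [ 78  78  80  80  36  41  43  39  39  49  60  65  71  76  79  83  84  85
  88  87  86  85  81  77  70 113 164 157 155 155 156 155]
0 [[335.6, 159.8], [334.0, 196.1]]
0.03 [[337.1, 161.4], [335.4, 198.5]]
0.06 [[338.9, 163.0], [337.2, 201.0]]
0.1 [[342.0, 165.4], [340.1, 204.6]]
0 [[193.0, 158.9], [195.7, 195.1]]
0.03 [[191.0, 160.5], [193.7, 197.5]]
0.06 [[189.2, 162.1], [192.0, 200.0]]
0.1 [[187.0, 164.4], [190.0, 203.5]]
```

The frame reads about 0 to 0.02 rad. To make sure it is fully down, I'll press gently on the rod with shut fingers and read the contact height.

Run:
```python
from h import *
Y=FIX[2]+np.pi; x,y=off(handle(0)[:2],Y)
bot.move_pose([x,y,.13],down(Y)); bot.set_gripper(0,30)
bot.move_linear([x,y,.072],.1); print(bot.read_ft_force())
h=bot.move_linear([x,y,.050],.012,until_force=4); z1=bot.read_position()[2]
h2=bot.move_linear([x,y,.048],.012,until_force=16); print(h,z1,h2,bot.read_position()[2],bot.read_ft_force())
bot.move_linear([x,y,.13],.1); print(bot.read_clock())
```

```text
[-0.2902  0.1295 -0.2026]
True 0.06304627158845735 True 0.06303023461445689 [-0.8913 -0.4193  5.4541]
111.8167
```

Run:
```python
from h import *
Y=FIX[2]+np.pi; x,y=off(handle(0)[:2],Y)
bot.move_linear([x,y,.068],.1); f0=bot.read_ft_force()[2]
h=bot.move_linear([x,y,.056],.012,until_force=28); print(f0,h,bot.read_position()[2],bot.read_ft_force())
bot.wait(.2); print(bot.read_position()[2],bot.read_ft_force())
bot.move_linear([x,y,.13],.1)
bot.move_linear([x,y,.066],.1); print(bot.move_linear([x,y,.05],.012,until_force=4),bot.read_position()[2]); bot.move_linear([x,y,.15],.15)
print(bot.read_clock())
```

```text
0.17338532449798189 True 0.06302224713289913 [-1.485   0.0281  7.1295]
0.06300094325738397 [-1.5075 -0.3406  6.3265]
True 0.0630421712715771
116.3417
```

The frame does not move under 28 N and the contact height repeats (0.0630 three times), so it is on its stop. The earlier top view showed no loose caps and the offcut and wrench in place. Handing in.

Run:
```python
from h import *
bot.move_pose([.36,.35,.25],down(FIX[2]+np.pi)); bot.wait(.5)
bot.camera("top")
for t in ("round_cap1","square_cap1","wrench","pipe_offcut","angle_bracket"): print(t,[(np.round(d["bbox"]).tolist(),round(d["confidence"],2)) for d in bot.search_frame("top",t)])
print(bot.close_job())
```

```text
round_cap1 [([145.0, 237.0, 21.0, 22.0], 0.68), ([178.0, 201.0, 15.0, 22.0], 0.64), ([305.0, 145.0, 13.0, 50.0], 0.35), ([120.0, 200.0, 96.0, 57.0], 0.31)]
square_cap1 [([179.0, 234.0, 18.0, 19.0], 0.71), ([144.0, 203.0, 20.0, 23.0], 0.69)]
wrench [([300.0, 143.0, 23.0, 55.0], 0.76)]
pipe_offcut [([302.0, 224.0, 11.0, 17.0], 0.5)]
angle_bracket [([390.0, 226.0, 37.0, 26.0], 0.95)]
the job is handed in; nothing more can be done
None
```

I swung the frame back, seated all four caps on matching stubs (measured within about 1–2 mm, squares within about 1°), folded the frame gently down to its stop, left the bystanders where they were, and handed the job in at roughly 118 s; the call returned no verdict.

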